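# Load the test kiln and hold its lid on the balance

## Robot

A 6-joint arm with a two-finger parallel gripper is mounted at the origin on the work surface. World frame = base frame: x ahead of the robot, y to its left, z up, the work surface at z = 0. Lengths are in mm, angles in rad, forces in N, time in s.
With the tool pointing down it reaches from about 400 to 925 mm from the base axis. Payload 12.5 kg.
Tool frame: the origin (TCP) lies between the finger pads, 19 mm behind the fingertips; this is the grasp point; z points along the fingers, y is the line along which they close (so a half turn about z gives the same grasp; the last joint's range is limited). The gripper opens to 95 mm and grips with 3 to 60 N. Pads are 20 mm wide; open, the fingers measure 119 mm over their backs; the gripper's body (75 mm by 180 mm) begins 59 mm behind the grasp point.
Start: joints at [-1.432, 0.491, 1.559, -0, 1.092, -0.106], TCP at [151.498, -606.377, 233.461] pointing down, gripper open.
Joint ranges: [-3.1, 3.1], [-0.84, 2.19], [0.05, 2.79], [-1.13, 4.28], [0.06, 2.93], [-2.69, 2.69]. Speed limits (rad/s): [2.22, 2.22, 2.79, 3.14, 3.14, 3.14].

## Interface

Orientations are given as [roll, pitch, yaw] about the fixed x, y, z axes, in that order (R = Rz(yaw) Ry(pitch) Rx(roll)).
In Python, from cell import env, eyes gives the robot as it stands.
- The arm moves only by the shell command python3 -m inch 'ROWS'. ROWS is JSON, a list of rows, each a list of 3 entries, a list of its own where there are three numbers: the shift along the tool's x, y, z in units of 60 mm (1.0 is 60 mm), then the turn about the tool's z in units of 5 degrees (1.0 is 5 degrees), then the closure, from -1 (fully open) to 1 (shut). In form: [[[tx, ty, tz], turn, claw], ...]. A call has exactly 10 rows; each row shifts and turns the commanded pose from where the row before left it, along the tool's axes as they then stand; what a row does not reach is not made up. A row lasts 1/8 s, in which the tool goes at most 62.5 mm and 10.7 degrees, less where a joint would pass 70% of its speed; a pose out of reach is approached as far as the arm can. A call is refused whole if a number of a shift passes 1 or a number of a turn 1, either way. A call with a gripper value outside its range is refused whole. The fingers move at their own pace and stop on an object; the grip force is fixed at half the most. Time passes only in rows, so rows that do not move let the fingers close, or fill a call up. It gives the time, the measured TCP pose, the force, the opening and the grip force at its end, in the units of the state.
- env.state(): the state, without advancing time (a new reading comes with each control period).
- eyes.read_camera(name): name is "side" or "top" or "wrist"; returns a dict with "pixels" (480x640x3 uint8, red, green, blue), "fx", "fy", "cx", "cy" (pixels), "distortion" ([k1, k2, p1, p2, k3] as OpenCV has them; the pictures are not rectified), "extrinsics" (4x4, takes a point from world to camera coordinates). Camera axes: x right, y down, z forward; pixel columns grow to the right and rows downward; lengths in mm; the calibration is good to about 2 mm. A picture is of the moment at which its call begins. There is no depth.
- env.job_done(): hands the job in; it is judged then, once.
Trained networks look in a picture, given as the dict that the camera call returned (one of the last four; its "shot" number tells which), for a name from the list of things; names that differ only in an ending like _2 or _b are one class to them, and where a whole thing is asked for, a point or a joint stands for the part that bears it (a point fixed in the world has none). Each returns a list of dicts, best first, with "score" (0 to 1); they miss things now and then, are a little off and sometimes report something else, mostly with a low value. They report only what shows in the picture. A call takes as long as a camera call.
- eyes.boxes_of(name, picture): "centre" ([row, column] in pixels, amid what is visible of it).
- eyes.cut_out(name, picture): "mask" (480x640 bool, what is visible of it) and "centre" ([row, column] in pixels, amid what is visible of it).
- eyes.spot_point(name, picture): "centre" ([row, column] in pixels: a listed point, or the origin of a listed thing).
The state is a dict: "t": time; "joints": joint angles; "qvel": joint speeds; "tau": joint torques, N m; "eef_pos": TCP position; "tcp_rot": TCP orientation; "ft_force": force on the tool from outside, world axes, zero at the start; "moment": the same for the moment, N m; "opening": opening from 0.0 (shut) to 1.0 (fully open); "grip_force": force on a finger pad.
Only numpy, scipy, OpenCV 4.12 (cv2) and the standard library are available. Lean on these libraries where they do the work, as an engineer would, in place of code of your own. Each camera call takes 0.05 s, during which the arm holds its last target. There are 200 camera calls.

## Task

Take the round grey clay rattle with the red stripes and lower it gently into the open test kiln, all the way down until it sits in the fireclay ring on the chamber floor, then let go of it; do not drop it in or press it down. Then grip the kiln lid by its black handle, bring it slowly forward off its back rests to its balance point, where it would fall neither shut nor back, and finish while still gripping it there, steady, so that I can slip the pin into the lid's stay plate. Never let the lid fall, and leave the plain rattle, the slip jar and the brush alone.

Things in the scene. Friction and masses are not known exactly. Their poses are not given: they have to be found in the camera images.
- rattle: Round clay rattle to load: a ball 54 mm in diameter, about 80 g, grey-brown with five red stripes from pole to pole. Origin at its centre. It starts on one of two fixed turned wooden rings on the bench (56 mm outside, 36 mm inside, 14 mm high; its centre is then 34 mm above the bench); which ring varies.
- plain_rattle: Bystander: a like ball, 54 mm, plain orange clay without stripes, on the other wooden ring. Origin at its centre.
- slip_jar: Bystander: closed brick-red jar with a red cap, 60 mm in diameter, 85 mm high, standing on the bench. Origin under its centre.
- slip_brush: Bystander: paint brush 200 mm long, 12 mm thick, lying on the bench beyond the kiln, across the robot's view. Origin at the middle of its length, at its underside; it lies along its own x axis.
- kiln: Fixed small top-loading test kiln, brushed steel lined with white fibre. Origin under its centre. 185 x 185 mm, rim 112 mm above the bench; square chamber 136 x 136 mm in its middle, 76 mm deep. Its x axis points level from the front (grey control box there, 45 mm deep, 96 mm high) to the hinged rear, which looks to the robot's right (-y) within 25 degrees.
- seat (a point): Centre of the loaded rattle once it sits in the fireclay ring in the middle of the chamber floor: on the kiln's centre line, 70 mm above the bench, 34 mm above the chamber floor. The ring is 44 mm outside, 30 mm inside, 12 mm high, part of the kiln. Axes as the kiln's.
- lid_hinge (a point): Middle of the lid's hinge pin, fixed 99 mm from the kiln's centre along its +x, 112 mm above the bench; axes as the kiln's. The pin lies along the kiln's y axis. At lid angle q the handle bar's middle is -0.2275 cos q + 0.0175 sin q from the pin along the kiln's x (m) and 0.2275 sin q + 0.0175 cos q above it.
- lid_grip (a point): Middle of the black bar of the lid's handle; it turns with the lid. The bar is round, 12 mm thick, parallel to the hinge pin, 80 mm clear between its two steel legs; its centre stands 36 mm off the lid's free edge, in the middle of the lid's thickness. The point's -x axis points from the lid out through the handle, its y axis along the bar.
- lid (a joint): Opening angle of the lid (rad): 0 shut, growing as it swings up and back. It starts leaning on its back rests at 1.92 (20 degrees past upright), the farthest it opens. A 185 x 185 x 35 mm slab, about 0.7 kg, on a nearly free hinge. It balances at 1.40 (80 degrees open), its centre of mass then right above the pin: below that it falls shut, above it back onto the rests.

How it is judged (in metres and radians):
On the way, in this order (a step that is already met when the one before it is completed fails the run):
1. the striped rattle sits in the ring in the kiln, let go, with the lid still back on its rests (distance between rattle and seat below 0.006 m and contact force between the fingers and rattle below 0.05 N and linear speed of rattle below 0.02 m/s and value of joint lid above 1.8 rad), for 0.2 s.
2. the lid, gripped by its handle, has been brought to its balance point and is held steady there (value of joint lid between 1.34 and 1.46 rad and velocity of joint lid between -0.1 and 0.1 rad/s and contact force between the fingers and lid above 3 N and distance between the grasp point and lid_grip below 0.035 m), for 0.5 s.
At the end, for the whole second after the job is handed in: The lid stands still within 0.06 rad (3.5 degrees) of its balance point, joint value 1.40, the fingers gripping its handle bar with more than 3 N and the tool point within 35 mm of the bar's middle; the striped rattle rests in the kiln's ring, its centre within 6 mm of the seat point (value of joint lid between 1.34 and 1.46 rad and velocity of joint lid between -0.05 and 0.05 rad/s and contact force between the fingers and lid above 3 N and distance between the grasp point and lid_grip below 0.035 m and distance between rattle and seat below 0.006 m and linear speed of rattle below 0.02 m/s); the arm keeps its last pose, push and grip.
It fails at once if the rattle was knocked or pressed hard against the kiln (over 15 N) (contact force between rattle and kiln above 15 N).
It fails at once if the rattle was dropped into the kiln (loose in it more than 10 mm above its seat) (horizontal distance between rattle and seat below 0.06 m and z of rattle in the frame of seat above 0.01 m and contact force between the fingers and rattle below 0.02 N).
It fails at once if the lid fell towards shut (value of joint lid below 1.15 rad).
It fails at once if the lid was flung or dropped (over 1.2 rad/s) (velocity of joint lid above 1.2 rad/s or velocity of joint lid below -1.2 rad/s).
It fails at once if the plain rattle, the slip jar or the brush was disturbed (moved over 20 mm) (distance of any of plain_rattle, slip_jar, slip_brush from where it was at the start of the episode above 0.02 m).
It also fails if it takes over 56 s, if anything falls off the work surface, if the arm or the gripper's body presses on something with over 40 N, if the wrist force passes 120 N, or if a joint passes its speed limit or range.

## Working session

There is one attempt and no reset: what is moved stays moved. The work goes in short steps, Python scripts to look and compute and a shell command to move; the robot and the scene stay as the last step left them, time stands still between calls to the robot, and variables do not carry over. Pictures are saved under pics/ and viewed, at most 10 in all, crops included, and the job is handed in when it is done.

```bash
mkdir -p pics; ls; cat > h.py <<'E'
import numpy as np, cv2
from cell import env, eyes
def ray(p,rc):
    K=np.array([[p["fx"],0,p["cx"]],[0,p["fy"],p["cy"]],[0,0,1.]])
    u=cv2.undistortPoints(np.array([[[rc[1],rc[0]]]],float),K,np.array(p["distortion"],float))[0,0]
    E=np.array(p["extrinsics"]);R=E[:3,:3];t=E[:3,3]
    return -R.T@t, R.T@np.array([u[0],u[1],1.])
def at_z(p,rc,z):
    o,d=ray(p,rc); return o+d*(z-o[2])/d[2]
def tri(rs):
    A=0;b=0
    for o,d in rs:
        d=d/np.linalg.norm(d);P=np.eye(3)-np.outer(d,d);A=A+P;b=b+P@o
    x=np.linalg.solve(A,b); return x,[np.linalg.norm((np.eye(3)-np.outer(d,d)/(d@d))@(x-o)) for o,d in rs]
def proj(p,X):
    K=np.array([[p["fx"],0,p["cx"]],[0,p["fy"],p["cy"]],[0,0,1.]])
    E=np.array(p["extrinsics"])
    q,_=cv2.projectPoints(np.array(X,float).reshape(-1,3),cv2.Rodrigues(E[:3,:3])[0],E[:3,3],K,np.array(p["distortion"],float));return q[:,0]
E
python3 - <<'E'
from h import *
np.set_printoptions(precision=1,suppress=True)
im=[]
P={}
for c in ["side","top"]:
    P[c]=eyes.read_camera(c); im.append(P[c]["pixels"])
    cv2.imwrite(f"pics/{c}1.png",P[c]["pixels"][:,:,::-1])
    print(c,"campos",ray(P[c],(240,320))[0])
for n,z in [("rattle",34),("plain_rattle",34),("slip_jar",0),("slip_brush",0),("kiln",0),("seat",70),("lid_hinge",112),("lid_grip",None)]:
    rs=[]
    for c in P:
        r=eyes.spot_point(n,P[c])[:2]
        for k in r: print(n,c,np.array(k["centre"]),round(k["score"],2), at_z(P[c],k["centre"],z) if z is not None else "")
        if r: rs.append(ray(P[c],r[0]["centre"]))
    if len(rs)==2: print("   tri",*tri(rs))
print(env.state()["tcp_rot"],env.state()["eef_pos"])
E
```

```text
pics
side campos [354.2 -46.5 845.8]
top campos [ 403.   129.  1069.1]
rattle side [328.2 353.4] 0.15 [501.9   4.9  34. ]
rattle top [311.2 218.8] 0.64 [417.4 305.3  34. ]
   tri [ 346.3   17.5 1204.4] [np.float64(102.8449329519573), np.float64(102.84493295195728)]
plain_rattle side [199.5 286.6] 0.85 [612. 242.  34.]
plain_rattle top [216.3 255.4] 0.71 [605.1 236.9  34. ]
   tri [601.7 233.2  60.9] [np.float64(1.9718814787540595), np.float64(1.9718814787540024)]
slip_jar side [193.7 187.2] 0.62 [513.1 411.7   0. ]
slip_jar top [263.9 170.6] 0.89 [512.9 412.7   0. ]
slip_jar top [266.6 368.7] 0.65 [508.2   9.2   0. ]
   tri [513.5 413.4  -3.1] [np.float64(0.26034228536671955), np.float64(0.2603422853667551)]
slip_brush side [225.  394.1] 0.65 [707.7  64.5   0. ]
slip_brush side [200.9 287.7] 0.33 [621.9 250.6   0. ]
slip_brush top [177.  341.3] 0.52 [695.2  63.    0. ]
   tri [689.7  62.5  33.9] [np.float64(4.4348589059771735), np.float64(4.434858905977285)]
kiln side [327.8 353. ] 0.83 [508.2   8.    0. ]
kiln top [267.6 369. ] 0.82 [506.2   8.6   0. ]
   tri [506.9   8.4   1.5] [np.float64(1.0303027003283183), np.float64(1.0303027003282494)]
seat side [316.7 355.4] 0.76 [511.9  11.3  70. ]
seat side [326.9 351.5] 0.47 [495.1   6.2  70. ]
seat top [268.3 373.7] 0.62 [498.1   7.6  70. ]
   tri [498.4  10.4 113.9] [np.float64(5.105399486982054), np.float64(5.105399486982105)]
lid_hinge side [338.5 419.6] 0.65 [536.7 -86.6 112. ]
lid_hinge top [247.8 428.6] 0.68 [531.5 -88.9 112. ]
   tri [529.6 -84.5 135.3] [np.float64(1.4985386767550384), np.float64(1.4985386767551738)]
lid_grip side [338.5 538.4] 0.77 
lid_grip top [208.4 517.2] 0.95 
   tri [ 561.4 -174.8  325.9] [np.float64(1.321103831649164), np.float64(1.3211038316490569)]
[3.1 0.  0.2] [ 151.5 -606.4  233.5]
```

View pics/side1.png

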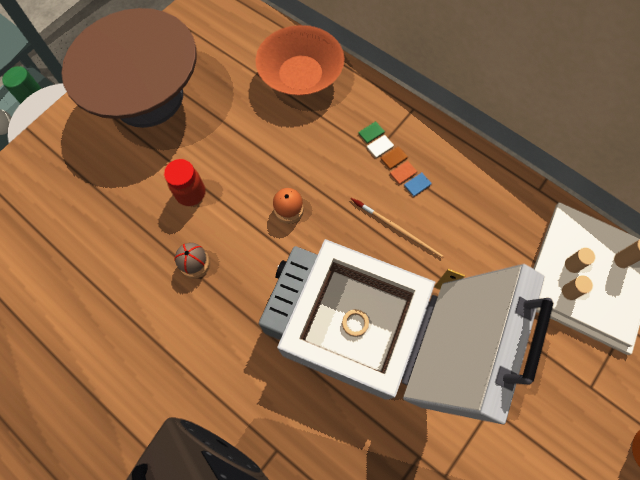

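View pics/top1.png

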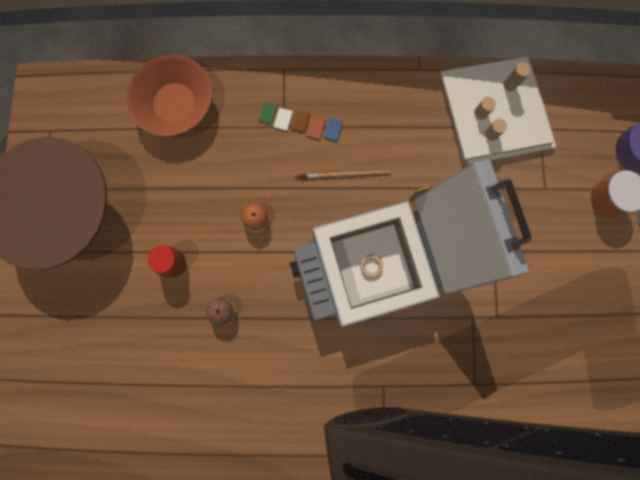

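Side shows the striped rattle at about (row 258, col 190), the kiln open with its ring at (322, 356), and the handle bar at (340, 538). Top shows the striped rattle at (311, 219), the plain one at (217, 255) and the ring at (267, 371). The "rattle" hit in side was wrong: it landed on the ring. Next I fit the kiln pose.

```bash
cat > fit.py <<'E'
from h import *
from scipy.optimize import least_squares
np.set_printoptions(precision=2,suppress=True)
def kpts(v,q=1.92):
    x,y,a=v; k=np.array([np.cos(a),np.sin(a),0]);c=np.array([x,y,0]);Z=np.array([0,0,1])
    bx=99-227.5*np.cos(q)+17.5*np.sin(q); bz=112+227.5*np.sin(q)+17.5*np.cos(q)
    return {"kiln":c,"seat":c+70*Z,"lid_hinge":c+99*k+112*Z,"lid_grip":c+bx*k+bz*Z,"ring":c+48*Z}
def ringpix(p,guess):
    r,c=map(int,guess); h=cv2.cvtColor(p["pixels"],cv2.COLOR_RGB2HSV)
    w=20; s=h[r-w:r+w,c-w:c+w]; m=(s[...,1]>90)&(s[...,0]<25)&(s[...,2]>70)
    ys,xs=np.nonzero(m); return np.array([r-w+(ys.min()+ys.max())/2,c-w+(xs.min()+xs.max())/2]),m.sum(),(np.ptp(ys),np.ptp(xs))
E
python3 - <<'E'
from fit import *
P={c:eyes.read_camera(c) for c in("side","top")}
obs=[]
for c,g in (("side",(322,356)),("top",(267,371))):
    rp=ringpix(P[c],g);print(c,"ring",rp,at_z(P[c],rp[0],47)); obs.append((c,"ring",rp[0],1))
    for n,w in (("kiln",.4),("seat",.3),("lid_hinge",.4),("lid_grip",.6)):
        r=eyes.spot_point(n,P[c])
        if r: obs.append((c,n,np.array(r[0]["centre"]),w))
f=lambda v:np.concatenate([w*(proj(P[c],kpts(v)[n])[0][::-1]-o) for c,n,o,w in obs])
s=least_squares(f,[507,8,-1.29],loss="soft_l1",x_scale=[1,1,.01]);print("kiln",s.x,np.degrees(s.x[2]))
for (c,n,o,w),e in zip(obs,f(s.x).reshape(-1,2)):print(c,n,o,e/w)
np.save("kiln.npy",s.x)
rs=[]
for c,g in (("side",(258,190)),("top",(311,219))):
    for d in eyes.cut_out("rattle",P[c])[:3]:
        ys,xs=np.nonzero(d["mask"]);ctr=np.array([(ys.min()+ys.max())/2,(xs.min()+xs.max())/2]);print(c,d["score"],d["centre"],ctr,np.ptp(ys),np.ptp(xs),at_z(P[c],ctr,34))
        if np.hypot(*(ctr-g))<10: rs.append(ray(P[c],ctr))
if len(rs)>1:print(tri(rs))
print(env.state()["tcp_rot"])
E
```

```text
side ring (array([322., 355.]), np.int64(320), (np.int64(26), np.int64(26))) [509.19   8.23  47.  ]
top ring (array([265.5, 371.5]), np.int64(94), (np.int64(19), np.int64(19))) [505.7    9.02  47.  ]
kiln [507.89   8.54  -1.28] -73.36864777123442
side ring [322. 355.] [ 0.38 -0.6 ]
side kiln [327.  351.1] [0.73 1.56]
side seat [316.1 353.2] [3.62 2.06]
side lid_hinge [339.  419.7] [-0.33 -0.44]
side lid_grip [338.3 538.8] [ 1.  -1.7]
top ring [265.5 371.5] [-1.18  0.29]
top kiln [264.  370.5] [ 2.75 -1.46]
top seat [267.1 374.9] [-3.97 -1.77]
top lid_hinge [246.4 427.9] [-1.15 -0.78]
top lid_grip [210.8 516.9] [-3.32  0.58]
side 0.62 [257.5, 192.8] [258. 190.] 30 30 [420.34 301.77  34.  ]
top 0.96 [311.4, 221.7] [311.5 219.5] 27 27 [416.84 303.87  34.  ]
top 0.73 [216.6, 253.5] [217. 255.] 26 26 [603.68 237.64  34.  ]
top 0.47 [230.4, 473.3] [226.5 473.5] 133 117 [ 584.91 -199.43   34.  ]
(array([418.79, 304.06,  29.88]), [np.float64(1.9550353859825271), np.float64(1.9550353859826433)])
[3.14 0.   0.24]
```

```bash
cat > d.py <<'E'
# python3 d.py x y z : delta from current measured pose to each target, in row units of the tool frame
import sys; from h import *
from scipy.spatial.transform import Rotation as Ro
s=env.state(); R=Ro.from_euler("xyz",s["tcp_rot"]).as_matrix()
print("t",round(s["t"],2),"pos",np.round(s["eef_pos"],1),"yaw",np.round(np.degrees(s["tcp_rot"]),2),"F",np.round(s["ft_force"],1),"open",s["opening"],"grip",s["grip_force"])
yaw=float(sys.argv[1]) if len(sys.argv)>1 else np.degrees(s["tcp_rot"][2])
print("turn",round((np.degrees(s["tcp_rot"][2])-yaw)/5,3))
R=Ro.from_euler("xyz",[180,0,yaw],degrees=True).as_matrix()
p=np.array(s["eef_pos"])
for a in sys.argv[2:]:
    q=np.array(eval(a),float); print(a,np.round(R.T@(q-p)/60,3)); p=q
E
python3 d.py 16.6 420,-380,370 430,0,370 418.5,303,150 418.5,303,38
```

```text
t 1.5 pos [ 151.5 -606.4  233.4] yaw [180.     0.    14.03] F [ 0.3 -0.3  0.4] open 1.0015547822308029 grip 0.0
turn -0.515
420,-380,370 [ 5.367 -2.337 -2.276]
430,0,370 [ 1.969 -6.022 -0.   ]
418.5,303,150 [ 1.259 -4.894  3.667]
418.5,303,38 [ 0.    -0.     1.867]
```

```bash
python3 -m inch '[[[0,0,-0.2],-0.515,-1],[[0.67,-0.29,-0.26],0,-1],[[0.67,-0.29,-0.26],0,-1],[[0.67,-0.29,-0.26],0,-1],[[0.67,-0.29,-0.26],0,-1],[[0.67,-0.29,-0.26],0,-1],[[0.67,-0.29,-0.26],0,-1],[[0.67,-0.29,-0.26],0,-1],[[0.67,-0.29,-0.26],0,-1],[[0,0,0],0,-1]]'; python3 d.py 16.6 430,0,370 418.5,303,150
```

```text
t: 2.75
eef_pos: [421.7, -379.5, 371.4]
tcp_rot: [3.14, -0.001, 0.293]
ft_force: [0.7, -0.4, -0.1]
opening: 1.0
grip_force: 0.0
t 2.75 pos [ 421.7 -379.5  371.4] yaw [ 1.7989e+02 -7.0000e-02  1.6790e+01] F [ 0.7 -0.4 -0.1] open 1.0001052962381165 grip 0.0
turn 0.038
430,0,370 [ 1.939 -6.022  0.024]
418.5,303,150 [ 1.259 -4.894  3.667]
```

```bash
python3 -m inch '[[[0.25,-0.76,0],0,-1],[[0.25,-0.76,0],0,-1],[[0.25,-0.76,0],0,-1],[[0.25,-0.76,0],0,-1],[[0.25,-0.76,0],0,-1],[[0.25,-0.76,0],0,-1],[[0.25,-0.76,0],0,-1],[[0.19,-0.7,0],0,-1],[[0.18,-0.75,0.4],0,-1],[[0.18,-0.75,0.6],0,-1]]'; python3 -m inch '[[[0.18,-0.7,0.6],0,-1],[[0.18,-0.7,0.6],0,-1],[[0.17,-0.65,0.6],0,-1],[[0.17,-0.65,0.4],0,-1],[[0.17,-0.5,0.3],0,-1],[[0,-0.2,0],0,-1],[[0,0,0],0,-1],[[0,0,0],0,-1],[[0,0,0],0,-1],[[0,0,0],0,-1]]'; python3 d.py 16.6 418.5,303,38
python3 - <<'E'
from h import *
p=eyes.read_camera("wrist");cv2.imwrite("pics/w1.png",p["pixels"][:,:,::-1])
s=env.state();print(proj(p,[[418.5,303,34],s["eef_pos"]]))
for r in eyes.cut_out("rattle",p)[:2]:
    ys,xs=np.nonzero(r["mask"]);c=((ys.min()+ys.max())/2,(xs.min()+xs.max())/2);print(r["score"],c,np.ptp(ys),np.ptp(xs),at_z(p,c,34))
E
```

```text
t: 4.0
eef_pos: [423.3, 91.5, 309.9]
tcp_rot: [3.141, -0.002, 0.289]
ft_force: [1.9, 0.4, -0.1]
opening: 0.998
grip_force: 0.0
t: 5.25
eef_pos: [415.2, 300.6, 160.6]
tcp_rot: [3.142, -0.001, 0.289]
ft_force: [-0.1, -0.0, -1.2]
opening: 0.997
grip_force: 0.0
t 5.25 pos [415.2 300.6 160.6] yaw [ 1.800e+02 -3.000e-02  1.656e+01] F [-0.1 -0.  -1.2] open 0.9972149179793904 grip 0.0
turn -0.008
418.5,303,38 [ 0.063 -0.022  2.043]
[[311.95191833 231.91206429]
 [313.18634056 316.87477232]]
0.74 (np.float64(232.5), np.float64(312.0)) 69 70 [418.0639747 302.8327415  34.       ]
```

View pics/w1.png

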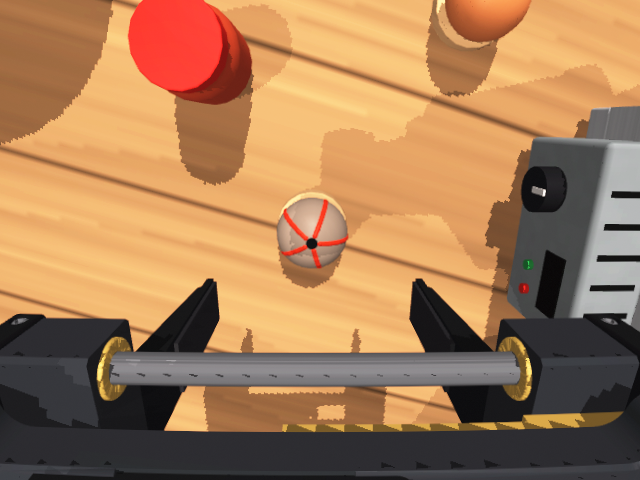

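The wrist view has the striped ball at (232, 312), centred between the fingers and where I predicted. I'm descending and gripping.

```bash
python3 -m inch '[[[0.055,-0.02,0.4],0,-1],[[0,0,0.45],0,-1],[[0,0,0.45],0,-1],[[0,0,0.4],0,-1],[[0,0,0.25],0,-1],[[0,0,0.09],0,-1],[[0,0,0],0,0],[[0,0,0],0,0],[[0,0,0],0,0.3],[[0,0,0],0,0.6]]';python3 d.py 16.6 418.5,303,38; python3 -m inch '[[[0,0,0],0,1],[[0,0,0],0,1],[[0,0,0],0,1],[[0,0,0],0,1],[[0,0,-0.2],0,1],[[0,0,-0.4],0,1],[[0,0,-0.6],0,1],[[0,0,-0.7],0,1],[[0,0,-0.7],0,1],[[0,0,0],0,1]]'; python3 d.py 16.6 507.7,8.5,220
```

```text
t: 6.6
eef_pos: [417.9, 303.3, 38.1]
tcp_rot: [-3.142, -0.001, 0.29]
ft_force: [0.6, 0.8, 0.4]
opening: 0.636
grip_force: 0.0
t 6.6 pos [417.9 303.3  38.1] yaw [-1.80e+02 -3.00e-02  1.66e+01] F [0.6 0.8 0.4] open 0.6357676357117499 grip 0.0
turn 0.0
418.5,303,38 [0.008 0.007 0.002]
t: 7.85
eef_pos: [418.6, 303.7, 197.1]
tcp_rot: [-3.14, -0.006, 0.29]
ft_force: [-0.3, 0.3, -0.9]
opening: 0.556
grip_force: 30.0
t 7.85 pos [418.6 303.7 197.1] yaw [-179.94   -0.32   16.61] F [-0.3  0.3 -0.9] open 0.5556601881780754 grip 29.999951720237732
turn 0.001
507.7,8.5,220 [ 0.018  5.139 -0.382]
```

```bash
python3 -m inch '[[[0,0.3,-0.38],0,1],[[0,0.7,0],0,1],[[0,0.7,0],0,1],[[0,0.7,0],0,1],[[0,0.7,0],0,1],[[0,0.7,0],0,1],[[0,0.7,0],0,1],[[0,0.5,0],0,1],[[0.02,0.14,0],0,1],[[0,0,0],0,1]]';python3 d.py 16.6 507.7,8.5,150 507.7,8.5,74
python3 - <<'E'
from fit import *
p=eyes.read_camera("wrist")
v=np.load("kiln.npy");k=kpts(v);x=np.array([np.cos(v[2]),np.sin(v[2]),0]);y=np.array([-x[1],x[0],0])
im=p["pixels"][:,:,::-1].copy()
pts=[v[0]*np.array([1,0,0])+v[1]*np.array([0,1,0])+a*x+b*y+np.array([0,0,z]) for z,h in((112,68),(112,92.5)) for a,b in((-h,-h),(h,-h),(h,h),(-h,h))]+[k["ring"]]
for q in proj(p,pts): 
    if abs(q).max()<2000: cv2.circle(im,tuple(int(round(t)) for t in q),3,(255,0,255),-1)
cv2.imwrite("pics/w2.png",im);print(proj(p,pts))
E
```

```text
t: 9.1
eef_pos: [506.8, 8.1, 216.1]
tcp_rot: [-3.141, 0.001, 0.289]
ft_force: [1.0, 0.2, -0.3]
opening: 0.558
grip_force: 30.0
t 9.1 pos [506.8   8.1 216.1] yaw [-1.7997e+02  6.0000e-02  1.6560e+01] F [ 1.   0.2 -0.3] open 0.5578598818195009 grip 29.999844431877136
turn -0.008
507.7,8.5,150 [ 0.016 -0.002  1.102]
507.7,8.5,74 [ 0.    -0.     1.267]
[[224.71 328.75]
 [402.74 328.64]
 [416.63 145.49]
 [210.36 145.69]
 [196.09 356.07]
 [431.46 355.93]
 [457.   106.92]
 [169.93 107.21]
 [313.7  221.53]]
```

View pics/w2.png

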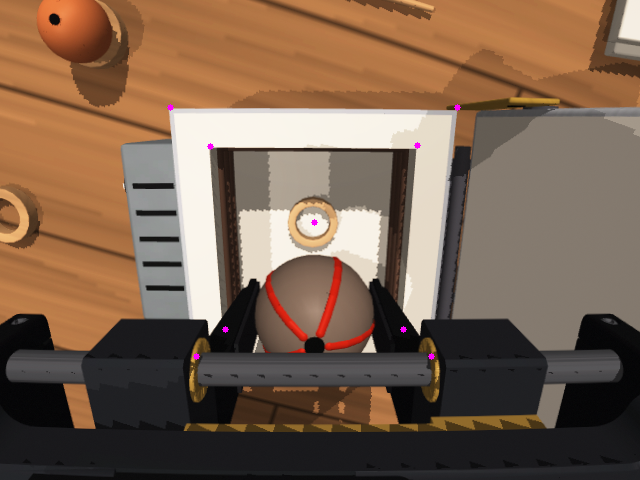

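The fit agrees with the picture: ring at (223, 313), predicted (221.5, 313.7), so the ball is right over it. Lowering now.

```bash
python3 -m inch '[[[0,0,0.15],0,1],[[0,0,0.3],0,1],[[0,0,0.3],0,1],[[0,0,0.3],0,1],[[0,0,0.3],0,1],[[0,0,0.3],0,1],[[0,0,0.25],0,1],[[0,0,0.17],0,1],[[0,0,0.08],0,1],[[0,0,0],0,1]]';python3 d.py 16.6 507.2,8.3,74.5
```

```text
t: 10.4
eef_pos: [507.1, 8.1, 87.5]
tcp_rot: [3.142, 0.0, 0.29]
ft_force: [-0.4, 0.3, -0.2]
opening: 0.557
grip_force: 30.0
t 10.4 pos [507.1   8.1  87.5] yaw [1.80e+02 1.00e-02 1.66e+01] F [-0.4  0.3 -0.2] open 0.557188551219515 grip 30.00000089406967
turn 0.0
507.2,8.3,74.5 [ 0.003 -0.003  0.217]
```

```bash
python3 -m inch '[[[0,0,0.03],0,1],[[0,0,0.03],0,1],[[0,0,0.03],0,1],[[0,0,0.03],0,1],[[0,0,0.03],0,1],[[0,0,0.02],0,1],[[0,0,0.015],0,1],[[0,0,0.01],0,1],[[0,0,0],0,1],[[0,0,0],0,1]]';python3 d.py 16.6 507.2,8.3,74.5
```

```text
t: 11.65
eef_pos: [507.1, 8.0, 75.9]
tcp_rot: [3.141, -0.0, 0.29]
ft_force: [-0.6, 0.3, -0.7]
opening: 0.555
grip_force: 30.0
t 11.65 pos [507.1   8.   75.9] yaw [179.99  -0.    16.6 ] F [-0.6  0.3 -0.7] open 0.555110961607382 grip 29.99984711408615
turn 0.001
507.2,8.3,74.5 [ 0.003 -0.004  0.024]
```

```bash
python3 -m inch '[[[0,0,0.008],0,1],[[0,0,0.008],0,1],[[0,0,0.008],0,1],[[0,0,0],0,1],[[0,0,0],0,1],[[0,0,0],0,1],[[0,0,0],0,1],[[0,0,0],0,1],[[0,0,0],0,1],[[0,0,0],0,1]]';python3 d.py 16.6 507.2,8.3,74.5
```

```text
t: 12.9
eef_pos: [507.3, 8.0, 74.9]
tcp_rot: [3.141, -0.001, 0.29]
ft_force: [-0.5, 0.8, 5.4]
opening: 0.557
grip_force: 30.0
t 12.9 pos [507.3   8.   74.9] yaw [ 1.7998e+02 -4.0000e-02  1.6610e+01] F [-0.5  0.8  5.4] open 0.5568105891406772 grip 30.001119375228882
turn 0.001
507.2,8.3,74.5 [ 0.    -0.005  0.007]
```

5.4 N contact: it's seated. Opening a little and then lifting away.

```bash
python3 -m inch '[[[0,0,0],0,-0.2],[[0,0,0],0,-0.3],[[0,0,0],0,-0.5],[[0,0,0],0,-0.5],[[0,0,0],0,-0.5],[[0,0,-0.1],0,-0.5],[[0,0,-0.3],0,-0.5],[[0,0,-0.5],0,-0.5],[[0,0,-0.8],0,-0.5],[[0,0,-0.8],0,-0.5]]';python3 d.py 16.6
python3 - <<'E'
from fit import *
p=eyes.read_camera("wrist");cv2.imwrite("pics/w3.png",p["pixels"][:,:,::-1])
v=np.load("kiln.npy");print(proj(p,kpts(v)["seat"]))
rs=[]
for c in("wrist","side","top"):
    if c!="wrist":p=eyes.read_camera(c)
    for r in eyes.cut_out("rattle",p)[:2]:
        ys,xs=np.nonzero(r["mask"]);m=((ys.min()+ys.max())/2,(xs.min()+xs.max())/2);print(c,r["score"],m,np.ptp(ys),np.ptp(xs),at_z(p,m,70))
    for n in("lid_grip","lid_hinge"):print(n,[(r["centre"],r["score"]) for r in eyes.spot_point(n,p)[:1]],proj(p,kpts(v)[n]))
E
```

```text
t: 14.15
eef_pos: [506.8, 8.1, 226.3]
tcp_rot: [3.142, 0.0, 0.29]
ft_force: [-0.2, 0.1, -0.3]
opening: 0.748
grip_force: 0.0
t 14.15 pos [506.8   8.1 226.3] yaw [1.80e+02 1.00e-02 1.66e+01] F [-0.2  0.1 -0.3] open 0.7483999336748903 grip 0.0
turn -0.0
[[313.51 225.15]]
wrist 0.96 (np.float64(227.5), np.float64(312.5)) 63 63 [505.68   8.78  70.  ]
lid_grip [] [[951.74 440.49]]
lid_hinge [([244.8, 449.2], 0.93)] [[447.71 239.76]]
lid_grip [([340.0, 537.8], 0.61)] [[537.1 339.3]]
lid_hinge [([341.5, 421.5], 0.96)] [[419.26 338.67]]
lid_grip [([211.0, 516.0], 0.56)] [[517.48 207.48]]
lid_hinge [] [[427.12 245.25]]
```

View pics/w3.png

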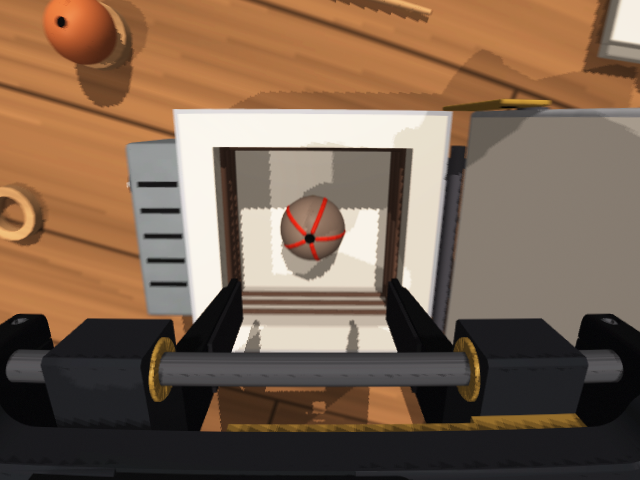

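The rattle sits in the ring at (227, 312), within about 2 mm of the predicted seat. Next I go up and over to the handle.

```bash
python3 -m inch '[[[0,0,-0.7],0,-0.5],[[0,0,-0.8],0,-1],[[0,0,-0.7],0,-1],[[0,0.3,-0.5],0,-1],[[0,0.6,-0.13],0,-1],[[0,0.7,0],0,-1],[[0,0.7,0],0,-1],[[0,0.6,0],0,-1],[[0,0.32,0],0,-1],[[0,0,0],0,-1]]';python3 d.py 16.6 561.7,-176.6,320
python3 - <<'E'
from fit import *
p=eyes.read_camera("wrist");cv2.imwrite("pics/w4.png",p["pixels"][:,:,::-1])
v=np.load("kiln.npy");print(proj(p,kpts(v)["lid_grip"]),[(r["centre"],r["score"],at_z(p,r["centre"],320)) for r in eyes.spot_point("lid_grip",p)[:2]])
E
```

```text
t: 16.0
eef_pos: [562.3, -177.6, 393.6]
tcp_rot: [-3.141, 0.001, 0.289]
ft_force: [0.1, -0.0, -0.5]
opening: 1.0
grip_force: 0.0
t 16.0 pos [ 562.3 -177.6  393.6] yaw [-1.7996e+02  4.0000e-02  1.6530e+01] F [ 0.1 -0.  -0.5] open 0.9995475563439438 grip 0.0
turn -0.014
561.7,-176.6,320 [-0.005 -0.019  1.227]
[[312.67 258.56]] [([260.1, 309.1], 0.57, array([ 561.64, -174.76,  320.  ]))]
```

View pics/w4.png

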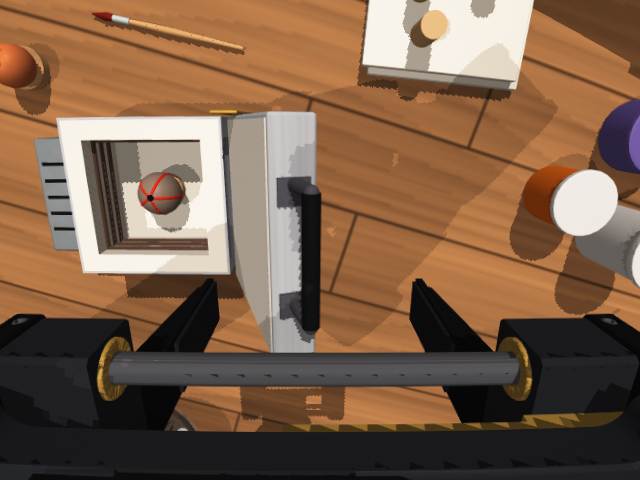

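The bar runs from (185, 311) to (332, 311), its middle as predicted and centred between the fingers. I'll descend and close slowly.

```bash
python3 -m inch '[[[0,-0.02,0.2],0,-1],[[0,0,0.3],0,-1],[[0,0,0.3],0,-1],[[0,0,0.23],0,-1],[[0,0,0.14],0,-1],[[0,0,0.05],0,-0.5],[[0,0,0],0,-0.2],[[0,0,0],0,0.1],[[0,0,0],0,0.3],[[0,0,0],0,0.4]]';python3 d.py 16.6 561.7,-176.6,320;python3 -m inch '[[[0,0,0],0,0.5],[[0,0,0],0,0.6],[[0,0,0],0,0.65],[[0,0,0],0,0.7],[[0,0,0],0,0.75],[[0,0,0],0,0.8],[[0,0,0],0,0.9],[[0,0,0],0,1],[[0,0,0],0,1],[[0,0,0],0,1]]';python3 d.py 16.6
```

```text
t: 17.35
eef_pos: [561.9, -176.0, 321.2]
tcp_rot: [3.141, -0.0, 0.29]
ft_force: [0.3, 0.3, 0.2]
opening: 0.528
grip_force: 0.0
t 17.35 pos [ 561.9 -176.   321.2] yaw [ 1.7999e+02 -1.0000e-02  1.6600e+01] F [0.3 0.3 0.2] open 0.5283229247180536 grip 0.0
turn -0.0
561.7,-176.6,320 [-0.007  0.008  0.021]
t: 18.6
eef_pos: [561.8, -175.6, 321.1]
tcp_rot: [-3.141, 0.0, 0.29]
ft_force: [-1.7, 5.1, 0.9]
opening: 0.119
grip_force: 30.0
t 18.6 pos [ 561.8 -175.6  321.1] yaw [-1.7996e+02  1.0000e-02  1.6600e+01] F [-1.7  5.1  0.9] open 0.11917581699075135 grip 30.000747442245483
turn 0.001
```

```bash
python3 - <<'E'
import numpy as np
s=np.linspace(0,1,21);s=s*s*(3-2*s);q=1.92-.52*s
x=-227.5*np.cos(q)+17.5*np.sin(q);z=227.5*np.sin(q)+17.5*np.cos(q)
print([[0,round(a/60,3),round(-b/60,3)] for a,b in zip(np.diff(x),np.diff(z))])
E
```

```text
[[0, np.float64(-0.013), np.float64(-0.006)], [0, np.float64(-0.038), np.float64(-0.017)], [0, np.float64(-0.06), np.float64(-0.025)], [0, np.float64(-0.079), np.float64(-0.032)], [0, np.float64(-0.097), np.float64(-0.036)], [0, np.float64(-0.112), np.float64(-0.038)], [0, np.float64(-0.124), np.float64(-0.038)], [0, np.float64(-0.134), np.float64(-0.036)], [0, np.float64(-0.141), np.float64(-0.032)], [0, np.float64(-0.145), np.float64(-0.027)], [0, np.float64(-0.146), np.float64(-0.022)], [0, np.float64(-0.144), np.float64(-0.016)], [0, np.float64(-0.139), np.float64(-0.01)], [0, np.float64(-0.13), np.float64(-0.005)], [0, np.float64(-0.118), np.float64(-0.0)], [0, np.float64(-0.103), np.float64(0.003)], [0, np.float64(-0.085), np.float64(0.004)], [0, np.float64(-0.065), np.float64(0.005)], [0, np.float64(-0.041), np.float64(0.003)], [0, np.float64(-0.014), np.float64(0.001)]]
```

```bash
python3 -m inch '[[[0,-0.013,-0.006],0,1],[[0,-0.038,-0.017],0,1],[[0,-0.06,-0.025],0,1],[[0,-0.08,-0.032],0,1],[[0,-0.1,-0.036],0,1],[[0,-0.11,-0.038],0,1],[[0,-0.125,-0.038],0,1],[[0,-0.13,-0.036],0,1],[[0,-0.1,-0.024],0,1],[[0,-0.05,-0.011],0,1]]';python3 d.py 16.6 534.5,-84,339.2
python3 - <<'E'
from fit import *
s=env.state();v=np.load("kiln.npy");k=np.array([np.cos(v[2]),np.sin(v[2])])
a=(np.array(s["eef_pos"])[:2]-[506.5,8.5])@k-99;z=s["eef_pos"][2]-112
print(a,z,np.hypot(a,z),"q",np.arctan2(z,-a)-np.arctan2(17.5,227.5))
E
```

```text
t: 19.85
eef_pos: [548.4, -129.3, 337.5]
tcp_rot: [3.141, -0.001, 0.29]
ft_force: [4.5, -2.2, 5.0]
opening: 0.117
grip_force: 30.0
t 19.85 pos [ 548.4 -129.3  337.5] yaw [ 1.7994e+02 -8.0000e-02  1.6620e+01] F [ 4.5 -2.2  5. ] open 0.1172278947020525 grip 29.998072385787964
turn 0.004
534.5,-84,339.2 [-0.005 -0.79  -0.028]
45.03418936929276 225.53255169893697 229.98480403709937 q 1.6911116421882095
```

```bash
python3 -m inch '[[[0,-0.05,-0.009],0,1],[[0,-0.1,-0.018],0,1],[[0,-0.14,-0.02],0,1],[[0,-0.15,-0.018],0,1],[[0,-0.15,-0.012],0,1],[[0,-0.15,-0.003],0,1],[[0,-0.14,0.004],0,1],[[0,-0.11,0.006],0,1],[[0,-0.07,0.006],0,1],[[0,-0.03,0.003],0,1]]'; cat > q.py <<'E'
from fit import *
s=env.state();v=np.load("kiln.npy");k=np.array([np.cos(v[2]),np.sin(v[2])])
a=(np.array(s["eef_pos"])[:2]-[506.5,8.5])@k-99;z=s["eef_pos"][2]-112
print(a,z,np.hypot(a,z),"q",np.arctan2(z,-a)-np.arctan2(17.5,227.5))
for c in("side","top"):
    p=eyes.read_camera(c);cv2.imwrite(f"pics/{c}_{s['t']:.2f}.png",p["pixels"][:,:,::-1])
    for r in eyes.spot_point("lid_grip",p)[:1]:print(c,r["score"],np.array(r["centre"]))
    for q in(1.34,1.4,1.46):print(q,proj(p,kpts(v,q)["lid_grip"])[0][::-1])
E
python3 q.py
```

```text
t: 21.1
eef_pos: [529.7, -66.5, 340.4]
tcp_rot: [-3.141, -0.001, 0.29]
ft_force: [6.4, 1.3, 1.5]
opening: 0.115
grip_force: 30.0
-20.51373523340081 228.38837229631213 229.30778864527247 q 1.4044452886026206
1.34 [292.24 427.5 ]
1.4 [296.47 439.98]
1.46 [300.95 452.45]
1.34 [230.22 438.65]
1.4 [227.31 447.94]
1.46 [224.48 457.12]
```

```bash
python3 -m inch '[[[0,0,0],0,1],[[0,0,0],0,1],[[0,0,0],0,1],[[0,0,0],0,1],[[0,0,0],0,1],[[0,0,0],0,1],[[0,0,0],0,1],[[0,0,0],0,1],[[0,0,0],0,1],[[0,0,0],0,1]]'; python3 q.py; cp pics/side_22*.png pics/end.png
```

```text
t: 22.55
eef_pos: [529.8, -66.6, 340.4]
tcp_rot: [-3.141, -0.001, 0.29]
ft_force: [6.5, 1.8, 1.9]
opening: 0.114
grip_force: 30.0
-20.33779314943085 228.42397326537747 229.3275766071994 q 1.405223308850591
1.34 [292.24 427.5 ]
1.4 [296.47 439.98]
1.46 [300.95 452.45]
1.34 [230.22 438.65]
1.4 [227.31 447.94]
1.46 [224.48 457.12]
```

View pics/end.png

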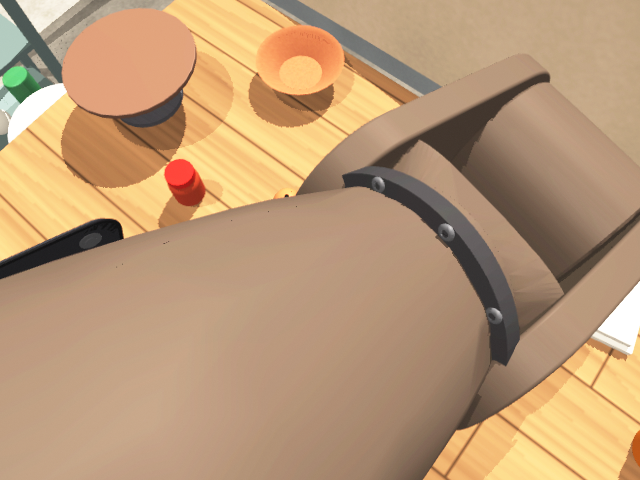

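The arm hides the lid in side, so I'll check with the wrist camera.

```bash
python3 - <<'E'
from fit import *
p=eyes.read_camera("wrist");cv2.imwrite("pics/w5.png",p["pixels"][:,:,::-1])
v=np.load("kiln.npy");print([proj(p,kpts(v,q)["lid_grip"])[0] for q in(1.34,1.4,1.46)],proj(p,kpts(v)["seat"]),[r["centre"] for r in eyes.spot_point("lid_hinge",p)[:1]],proj(p,kpts(v)["lid_hinge"]))
E
```

```text
[array([282.  , 312.73]), array([311.85, 314.52]), array([342.3 , 315.43])] [[244.47 200.13]] [[18.6, 252.0]] [[334.11 207.91]]
```

View pics/w5.png

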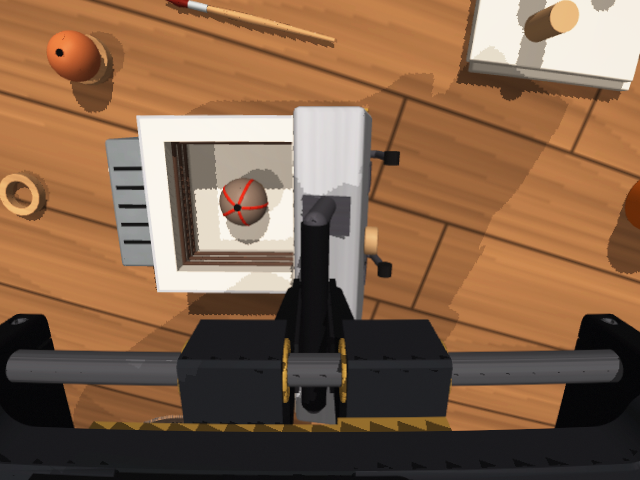

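The fingers hold the bar in its middle at column 314; the balance point projects to 312, so q is about 1.405. The rattle is still in the ring at (201, 243), so I'm handing in.

```bash
python3 -c "
from cell import env
print(env.job_done())"
```

```text
the job is handed in; nothing more can be done
None
```

I handed the job in: the striped rattle sits in the kiln's ring and is let go, and the gripper holds the lid still by its handle at about 1.405 rad (balance is 1.40, my estimate from the arm pose) with 30 N; no verdict came back.

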